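Shut a test kiln and set its two roof slides

TASK

Get the small test kiln ready for the drying stage of a firing: push its door fully shut until the catch holds it, pull the flue slide (the one with the round mushroom knob) all the way out towards the door side until it clicks at its stop, and push the air slide (the one with the crossbar knob) fully home. Leave the pots, jars and tools, on the kiln and around it, standing where they are.

Things in the scene. Friction and masses are not known exactly. Their poses are not given: they have to be found in the camera images.
- kiln: Grey box kiln fixed on the table, 270 deep (x) x 300 wide (y) x 240 mm high, flat roof. Origin: table height, middle of the front face; +x points from the front into the kiln, +y to its left, z up. A steel catch bracket stands 34 mm proud of the front at the right side (y -156 to -162 mm, z 115 to 145 mm); a 30 mm thick controller box is on the right wall.
- door (a joint): Door hinge angle, rad: 0 = shut, grows as it swings out towards the robot. Hinge vertical at kiln x 0, y +150 mm. In the last 0.03 rad a bump is forced over a sprung roller (10 N at the free edge), then the door is held. Panel 280 wide (10 to 290 mm from hinge), 30 thick, 31 to 233 mm above table; bar handle 262 mm from hinge, 38 mm off the face, 64 to 151 mm above table.
- door_hinge (a point): Point on the door's hinge axis, 130 mm above the table. Its x axis is the outward-to-inward normal of the door panel and -y runs from the hinge along the door to its free edge.
- door_pad (a point): Point on the outer face of the door, 190 mm from the hinge axis, 205 mm above the table (28 mm under the door's top edge), on bare flat panel: a good place to push. Its x axis points through the door, away from the outer face.
- flue (a joint): Travel of the flue slide in m: 0 = home (port shut), 0.050 = all the way out at its stop (port open). It moves along the kiln's -x (towards the door side). A sprung detent must be overcome in the first 6 mm and again in the last 11 mm (about 8 N); past the crest, 5 mm before the stop, it snaps out and holds.
- flue_knob (a point): Centre of the flue slide's knob, 38 mm above the roof, axes as the kiln's: black round mushroom 30 mm across, 28 to 46 mm above the roof, on a 12 mm post. Under it a 44 mm wide steel plate, top 8 mm above the roof, from 20 mm on the door side to 60 mm behind the knob, between rails 12 mm high, 60 mm apart overall. It is 60 mm left or right of the kiln's middle, the air knob on the other side.
- air (a joint): Travel of the air slide in m: 0 = home (port shut), 0.050 = all the way out; same direction and same detents as the flue slide. It starts part way out.
- air_knob (a point): Centre of the air slide's knob: black crossbar 50 mm long (kiln y) x 14 mm (kiln x) x 16 mm tall, from 30 to 46 mm above the kiln roof, on a 12 mm post; moves with the slide, otherwise like the flue slide. The point is 38 mm above the roof; its axes are the kiln's.
- fired_cup: Terracotta cup 64 mm across, 55 mm high, standing inside the kiln. Leave it. Origin at the centre of its underside.
- pinch_pot: Small clay bowl 52 mm across, 32 mm high, at the rear of the kiln roof. Leave it. Origin at the centre of its underside.
- clay_bird: Small raw-clay figure 42 mm across, 52 mm high, at the rear of the kiln roof. Leave it. Origin at the centre of its underside.
- glaze_jar: Jar 52 mm across, 75 mm high, on the table just right of the kiln's front. Leave it. Origin at the centre of its underside.
- slip_jar: Jar 60 mm across, 85 mm high, on the table to the left. Leave it. Origin at the centre of its underside.
- mixing_bowl: Terracotta bowl 150 mm across, 75 mm high, on the table to the right. Leave it. Origin at the centre of its underside.
- loop_tool: Flat hand tool about 200 mm long lying on the table to the right. Leave it.

How it is judged:
By the outcome, as a careful person would: the job done as asked, in the order asked, and still so for the second after the job is handed in, with the robot touching nothing.
It also fails if it takes over 51 s, if anything falls off the work surface, if the arm or the gripper's body presses on something with over 40 N, if the wrist force passes 120 N, or if a joint passes its speed limit or range.

ROBOT

A 6-joint arm with a two-finger parallel gripper is mounted at the origin on the work surface. World frame = base frame: x ahead of the robot, y to its left, z up, the work surface at z = 0. Lengths are in m, angles in degrees, forces in N, time in s.
With the tool pointing down it reaches from about 0.375 to 0.9 m from the base axis. Payload 3.1 kg.
Tool frame: the origin (TCP) lies at the very end of the fingers, on their centre line; the grasp point (between the pads) lies 19 mm behind it (bot.tcp_to_grasp is the distance from the TCP to the grasp point, in m); z points along the fingers, y is the line along which they close (so a half turn about z gives the same grasp; the last joint's range is limited). The gripper opens to 87 mm and grips with 3 to 60 N. Pads are 19 mm wide; open, the fingers measure 117 mm over their backs; the gripper's body (75 mm by 190 mm) begins 51 mm behind the grasp point.
Start: joints at [53.256, 30.224, 82.088, -0, 67.689, -10.227], TCP at [0.279, 0.559, 0.223] pointing down, gripper open.
Joint ranges: [-176.69, 176.69], [-43.24, 126.21], [12.49, 139.97], [-82, 262], [0, 151.66], [-163.58, 163.58]. Speed limits (degrees/s): [159.86, 159.86, 180, 180, 180, 180].

INTERFACE

Orientations are given as a 3x3 rotation matrix whose columns are the frame's x, y, z axes.
In Python, from rig import telemetry, capture, camera_info, job, bot gives the robot as it stands. The module is installed in compiled form; this text tells all that it offers.
- The arm moves only by the tool carry_out, never from a script. Its argument "deltas" is a list that holds one entry, the list of rows, each a list of 7 numbers: the shift along the tool's x, y, z scaled (see below), then the turn, a rotation vector about the tool's x, y, z scaled (see below), then the closure, from -1 (fully open) to 1 (shut). In form: [[[dx, dy, dz, ax, ay, az, claw], ...]]. A call has exactly 10 rows; each row is the pose to reach, as a shift and turn from the pose commanded when the call began, along the tool's axes at that moment, turning the shorter way round; what a row does not reach only later rows make up. The controller multiplies each number of a shift by 15 cm and each number of a turn by 360 degrees. A row lasts 1/12 s, in which the tool goes at most 41.7 mm and 7.16 degrees, less where a joint would pass 70% of its speed; a pose out of reach is approached as far as the arm can. A call with a number of a shift or a turn outside -1 to 1 is refused whole. A call with a gripper value outside its range is refused whole. The fingers move at their own pace and stop on an object; the grip force is fixed at half the most. Time passes only in rows, so rows that repeat a pose let the fingers close, or fill a call up. It gives the time, the measured TCP pose, the force, the opening and the grip force at its end, in the units of the state.
- telemetry.read_state(): the state, without advancing time (a new reading comes with each control period).
- capture(name): name is "scene" or "top"; returns the picture (384x512x3 uint8, red, green, blue); there is no depth.
- camera_info(name): a dict with "mtx" (3x3 intrinsics, pixels), "cam_to_world" (4x4, takes a point from camera to world coordinates). Camera axes: x right, y down, z forward; pixel columns grow to the right and rows downward; lengths in m; the calibration is good to about 2 mm. A picture is of the moment at which its call begins. camera_info takes no time and is no camera call.
- job.hand_in(): hands the job in; it is judged then, once.
The state is a dict: "time_s": time; "joint_positions": joint angles; "qvel": joint speeds; "tau": joint torques, N m; "position": TCP position; "tcp_rot": TCP orientation; "force": force on the tool from outside, world axes, zero at the start; "moment": the same for the moment, N m; "opening": opening from 0.0 (shut) to 1.0 (fully open); "grasp_force": force on a finger pad.
Only numpy, scipy, OpenCV 4.12 (cv2) and the standard library are available. Lean on these libraries where they do the work, as an engineer would, in place of code of your own. Each camera call takes 0.05 s, during which the arm holds its last target. There are 200 camera calls.

## Working session

There is one attempt and no reset: what is moved stays moved. The work goes in short steps, Python scripts to look and compute and a tool call to move; the robot and the scene stay as the last step left them, time stands still between calls to the robot, and variables do not carry over. Pictures are saved under pics/ and viewed, at most 10 in all, crops included, and the job is handed in when it is done.

Besides the shell and the picture viewer there is one more tool, called as name([rows], argument=value, ...), one row to a line, values as JSON. carry_out: Moves the arm, as the interface text tells. Its arguments: {"type":"object","properties":{"deltas":{"type":"array","items":{"type":"array","items":{"type":"array","items":{"type":"number"}}}}},"required":["deltas"]}

```bash
mkdir -p pics
python3 - <<'E'
from rig import telemetry, capture, camera_info, job, bot
import cv2,numpy as np
for n in("scene","top"):
    im=capture(n); cv2.imwrite(f"pics/{n}0.png",cv2.resize(im[:,:,::-1],None,fx=1.5,fy=1.5,interpolation=cv2.INTER_CUBIC)); np.save(f"{n}0.npy",im)
    c=camera_info(n); print(n,np.round(c["mtx"],1).tolist(),np.round(c["cam_to_world"],4).tolist())
s=telemetry.read_state();print(s["time_s"],s["position"],np.round(s["tcp_rot"],3),s["opening"])
E
```

```text
scene [[366.9, 0.0, 254.2], [0.0, 366.9, 192.6], [0.0, 0.0, 1.0]] [[0.3112, 0.6907, -0.6527, 1.2418], [0.9502, -0.2401, 0.1989, -0.2797], [-0.0194, -0.6821, -0.731, 0.9843], [0.0, 0.0, 0.0, 1.0]]
top [[466.7, 0.0, 257.0], [0.0, 466.7, 185.6], [0.0, 0.0, 1.0]] [[0.0196, -0.9964, 0.0824, 0.4022], [-0.9996, -0.021, -0.0163, -0.043], [0.018, -0.082, -0.9965, 1.6964], [0.0, 0.0, 0.0, 1.0]]
0.1 [0.27861513 0.5587228  0.22166457] [[-0.895  0.446 -0.001]
 [ 0.446  0.895 -0.002]
 [ 0.    -0.002 -1.   ]] 1.000225677893541
```

View pics/scene0.png

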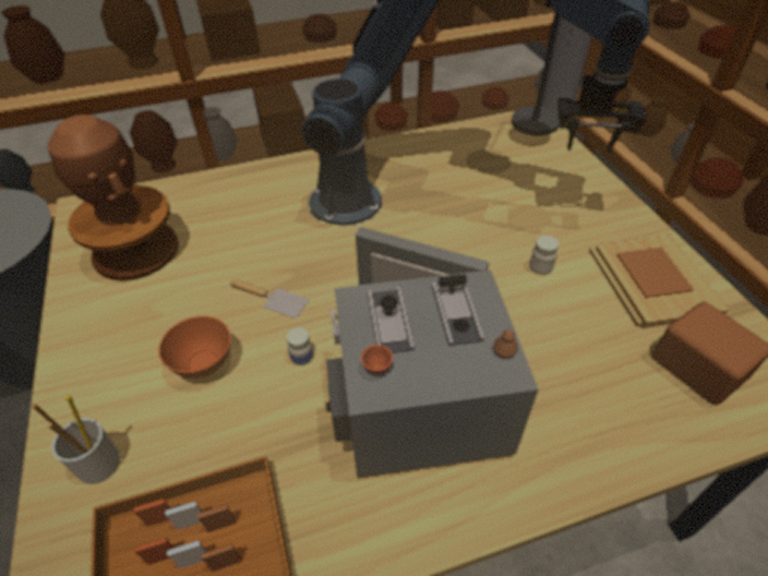

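View pics/top0.png

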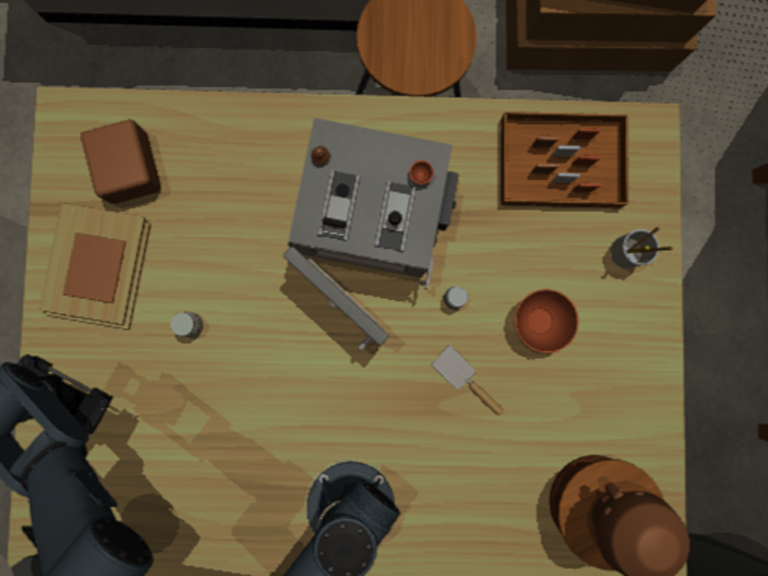

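The kiln is in the middle: the round-knob (flue) slide is on its right half and the crossbar slide on its left half, with the door open about 35-40°. I'll zoom in on both views.

Run:
```python
import cv2,numpy as np
a=np.load("top0.npy")[70:245,180:310]; b=np.load("scene0.npy")[145:320,210:360]
f=lambda i,k:cv2.convertScaleAbs(cv2.resize(i[:,:,::-1],None,fx=k,fy=k,interpolation=cv2.INTER_CUBIC),alpha=1.6)
im=np.zeros((525,800,3),np.uint8); A=f(a,3);B=f(b,2.7)
im[:525,:390]=A; im[:B.shape[0],392:392+B.shape[1]]=B
cv2.imwrite("pics/z0.png",im); print(B.shape)
```

```text
(473, 405, 3)
```

View pics/z0.png

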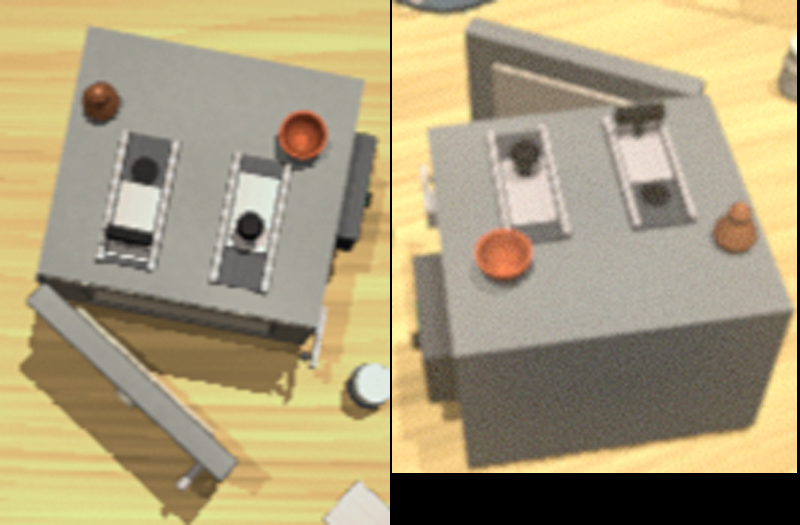

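The zoom shows the roof corners in the top crop at (90,27), (362,78), (38,272) and (310,328). The round knob is at (250,226), the crossbar at (130,233) and the door's top strip runs from (32,300) to (235,465). In the scene crop the round knob is at (526,155) and the crossbar at (640,115). Next I triangulate.

```bash
cat > h.py <<'E'
import numpy as np
from rig import camera_info
C={n:camera_info(n) for n in("top","scene")}
def ray(n,uv):
    M=C[n]["cam_to_world"]; d=M[:3,:3]@np.linalg.solve(C[n]["mtx"],[*uv,1]); return M[:3,3],d/np.linalg.norm(d)
def plane(n,uv,z):
    o,d=ray(n,uv); return o+d*(z-o[2])/d[2]
def tri(a,b):
    o1,d1=ray("top",a);o2,d2=ray("scene",b)
    s=np.linalg.lstsq(np.c_[d1,-d2],o2-o1,rcond=None)[0]; p,q=o1+s[0]*d1,o2+s[1]*d2
    return (p+q)/2,np.linalg.norm(p-q)
T=lambda x,y:(x/3+180-.33,y/3+70-.33)
S=lambda x,y:((x-392)/2.7+210-.3,y/2.7+145-.3)
E
python3 - <<'E'
from h import *
np.set_printoptions(precision=4,suppress=True)
P={"BL":((90,27),(790,312)),"BR":((362,78),(460,358)),"FL":((38,272),(710,97)),"FR":((310,328),(430,128)),
"flue":((250,226),(526,153)),"air":((130,233),(640,115)),"pot":((303,135),(504,255)),"doorfree":((235,465),(470,25)),"doorhinge":((35,290),(705,85))}
for k,(a,b) in P.items(): print(k,*tri(T(*a),S(*b)))
for k in("BL","BR","FL","FR"): print(k,plane("top",T(*P[k][0]),.24),plane("scene",S(*P[k][1]),.24))
for k in("flue","air"): print(k,plane("top",T(*P[k][0]),.282),plane("scene",S(*P[k][1]),.282))
for uv in((30,300),(48,285),(222,478),(235,463)): print("door",plane("top",T(*uv),.233))
print("jar",plane("top",T(372,385),.075))
E
```

```text
BL [0.8618 0.0889 0.2346] 0.005071562315759933
BR [ 0.8135 -0.2003  0.2381] 0.0016939431300720311
FL [0.5982 0.1375 0.2359] 0.0015741903503404973
FR [ 0.5447 -0.1521  0.2357] 0.007887310134265154
flue [ 0.6448 -0.0833  0.2775] 0.0024628760953965957
air [0.6345 0.039  0.2779] 0.0030054433124696903
pot [ 0.7435 -0.1372  0.2662] 0.0029086222569352266
doorfree [ 0.4011 -0.0715  0.2352] 0.0018437346608878896
doorhinge [0.5793 0.1404 0.2353] 0.0008822199284376005
BL [0.8613 0.0907 0.24  ] [0.8637 0.0838 0.24  ]
BR [ 0.8132 -0.1993  0.24  ] [ 0.8144 -0.2013  0.24  ]
FL [0.598  0.1377 0.24  ] [0.6015 0.1344 0.24  ]
FR [ 0.5452 -0.148   0.24  ] [ 0.5477 -0.1566  0.24  ]
flue [ 0.6444 -0.082   0.282 ] [ 0.6483 -0.0857  0.282 ]
air [0.6344 0.0402 0.282 ] [0.6377 0.0357 0.282 ]
door [0.5691 0.146  0.233 ]
door [0.5854 0.1277 0.233 ]
door [ 0.3871 -0.0591  0.233 ]
door [ 0.4029 -0.0724  0.233 ]
jar [ 0.4964 -0.233   0.075 ]
```

carry_out([
  [[-0.06,-0.07,0,0,0,0,1],[-0.13,-0.16,0.01,0,0,0,1],[-0.21,-0.25,0.02,0,0,0,1],[-0.29,-0.34,0.02,0,0,0,1],[-0.37,-0.43,0.03,0,0,0,1],[-0.45,-0.52,0.03,0,0,0,1],[-0.53,-0.61,0.04,0,0,0,1],[-0.61,-0.7,0.05,0,0,0,1],[-0.69,-0.79,0.05,0,0,0,1],[-0.75,-0.87,0.06,0,0,0,1]],
])

```text
time_s: 0.93
position: [0.3216, 0.391, 0.2133]
tcp_rot: [[-0.895, 0.447, -0.0], [0.447, 0.895, -0.001], [-0.0, -0.001, -1.0]]
force: [1.4, -0.3, 0.2]
opening: 0.326
grasp_force: 0.0
```

carry_out([
  [[-0.07,-0.08,0,0,0,0,1],[-0.14,-0.17,0.01,0,0,0,1],[-0.22,-0.26,0.02,0,0,0,1],[-0.29,-0.34,0.02,0,0,0,1],[-0.37,-0.43,0.03,0,0,0,1],[-0.45,-0.52,0.03,0,0,0,1],[-0.53,-0.61,0.04,0,0,0,1],[-0.61,-0.7,0.05,0,0,0,1],[-0.69,-0.79,0.05,0,0,0,1],[-0.75,-0.87,0.06,0,0,0,1]],
])

```text
time_s: 1.77
position: [0.3641, 0.2242, 0.2045]
tcp_rot: [[-0.895, 0.447, 0.0], [0.447, 0.895, -0.0], [-0.0, -0.0, -1.0]]
force: [0.1, 1.5, -0.4]
opening: 0.001
grasp_force: 0.0
```

carry_out([
  [[-0.08,-0.09,0,0,0,0,1],[-0.16,-0.18,0.01,0,0,0,1],[-0.24,-0.27,0.02,0,0,0,1],[-0.32,-0.36,0.02,0,0,0,1],[-0.4,-0.45,0.03,0,0,0,1],[-0.48,-0.54,0.03,0,0,0,1],[-0.56,-0.63,0.04,0,0,0,1],[-0.63,-0.72,0.05,0,0,0,1],[-0.7,-0.8,0.05,0,0,0,1],[-0.75,-0.87,0.06,0,0,0,1]],
])

```text
time_s: 2.6
position: [0.4067, 0.0571, 0.1955]
tcp_rot: [[-0.895, 0.447, 0.0], [0.447, 0.895, -0.0], [-0.001, 0.0, -1.0]]
force: [1.1, -0.9, -0.5]
opening: 0.005
grasp_force: 0.0
```

```bash
cat >> h.py <<'E'
from scipy.spatial.transform import Rotation as R
from rig import telemetry
O=np.array([.5717,-.0075]); ex=np.array([.984,-.178]); ey=np.array([.178,.984])
def goto(p,yaw):  # units from the measured pose; yaw of tool x
    s=telemetry.read_state(); M=s["tcp_rot"]; t=np.radians(yaw)
    N=np.c_[[np.cos(t),np.sin(t),0],[np.sin(t),-np.cos(t),0],[0,0,-1.]]
    return np.round(np.r_[M.T@(np.array(p)-s["position"])/.15,R.from_matrix(M.T@N).as_rotvec()/2/np.pi],3)
K=lambda x,y,z:np.r_[O+x*ex+y*ey,z]
def door(th,off,r=.19,z=.195):  # th deg, off = distance from outer face
    c,s=np.cos(np.radians(th)),np.sin(np.radians(th)); d=-ey*c-ex*s; n=-ex*c+ey*s
    return np.r_[O+.15*ey+r*d+(.03+off)*n,z]
def st():
    s=telemetry.read_state(); p=s["position"]; k=p[:2]-O
    print(s["time_s"],"pos",np.round(p,4),"kiln",np.round([k@ex,k@ey],4),"F",np.round(s["force"],1),"yaw",np.degrees(np.arctan2(*s["tcp_rot"][1::-1,0])).round(1),"op",round(s["opening"],3))
E
python3 - <<'E'
from h import *
st()
for th,off in((32,.012),(20,.012),(10,.012),(3,.012),(0,.012),(-2,.012)): print(th,door(th,off).round(3),goto(door(th,off),169.7))
E
```

```text
2.6 pos [0.4067 0.0571 0.1955] kiln [-0.1739  0.0342] F [ 1.1 -0.9 -0.5] yaw 153.4 op 0.005
32 [0.44  0.028 0.195] [-0.284 -0.078  0.004 -0.     0.    -0.045]
20 [ 0.466 -0.003  0.195] [-0.535 -0.18   0.004 -0.     0.    -0.045]
10 [ 0.493 -0.024  0.195] [-0.757 -0.224  0.004 -0.     0.    -0.045]
3 [ 0.514 -0.035  0.195] [-0.915 -0.231  0.004 -0.     0.    -0.045]
0 [ 0.523 -0.039  0.195] [-0.983 -0.228  0.004 -0.     0.    -0.045]
-2 [ 0.53  -0.042  0.195] [-1.028 -0.224  0.004 -0.     0.    -0.045]
```

carry_out([
  [[-0.07,-0.02,0,0,0,0,1],[-0.15,-0.04,0,0,0,-0.005,1],[-0.22,-0.06,0,0,0,-0.01,1],[-0.29,-0.08,0,0,0,-0.015,1],[-0.37,-0.11,0,0,0,-0.02,1],[-0.45,-0.15,0,0,0,-0.025,1],[-0.53,-0.18,0,0,0,-0.03,1],[-0.61,-0.2,0,0,0,-0.035,1],[-0.69,-0.21,0,0,0,-0.04,1],[-0.76,-0.22,0,0,0,-0.045,1]],
])

```text
time_s: 3.43
position: [0.4939, -0.0223, 0.1952]
tcp_rot: [[-0.984, 0.178, -0.001], [0.178, 0.984, 0.001], [0.001, 0.0, -1.0]]
force: [-0.2, 1.8, -0.2]
opening: 0.007
grasp_force: 0.5
```

Run:
```python
from h import *
from rig import capture
import cv2
st()
for th,off in((3,.012),(0,.012),(-2,.012)): print(th,goto(door(th,off),169.7))
im=capture("top")[140:245,180:310]; cv2.imwrite("pics/t1.png",cv2.convertScaleAbs(cv2.resize(im[:,:,::-1],None,fx=4,fy=4),alpha=1.6))
```

```text
3.4333 pos [ 0.4939 -0.0223  0.1952] kiln [-0.0739 -0.0284] F [-0.2  1.8 -0.2] yaw 169.8 op 0.007
3 [-0.147 -0.061  0.001  0.    -0.     0.   ]
0 [-0.213 -0.077  0.001  0.    -0.     0.   ]
-2 [-0.257 -0.086  0.001  0.    -0.     0.   ]
```

View pics/t1.png

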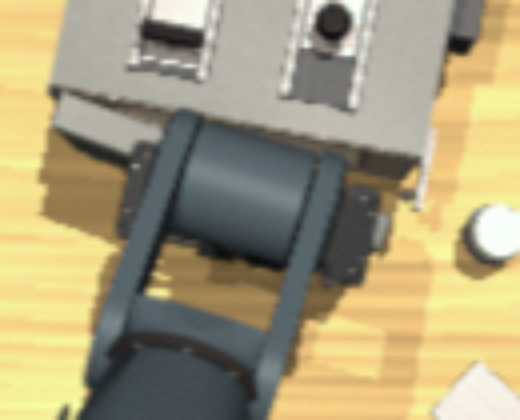

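The picture shows the door at about 10°, following the fingers, and the gripper body clear of the kiln and the jar. I push on slowly.

carry_out([
  [[-0.03,-0.01,0,0,0,0,1],[-0.06,-0.02,0,0,0,0,1],[-0.09,-0.03,0,0,0,0,1],[-0.12,-0.04,0,0,0,0,1],[-0.15,-0.05,0,0,0,0,1],[-0.17,-0.06,0,0,0,0,1],[-0.19,-0.06,0,0,0,0,1],[-0.2,-0.06,0,0,0,0,1],[-0.21,-0.06,0,0,0,0,1],[-0.22,-0.06,0,0,0,0,1]],
])

```text
time_s: 4.32
position: [0.5153, -0.0347, 0.1949]
tcp_rot: [[-0.984, 0.178, -0.021], [0.178, 0.984, 0.004], [0.021, 0.001, -1.0]]
force: [-19.7, 2.5, 15.8]
opening: 0.005
grasp_force: 10.2
```

```bash
python3 -c "
from h import *
st()"
```

```text
4.3167 pos [ 0.5153 -0.0347  0.1949] kiln [-0.0507 -0.0368] F [-19.7   2.5  15.8] yaw 169.7 op 0.005
```

carry_out([
  [[-0.01,0,0,0,0,0,1],[-0.015,0,0,0,0,0,1],[-0.02,0,0,0,0,0,1],[-0.025,0,0,0,0,0,1],[-0.03,0,0,0,0,0,1],[-0.03,0,0,0,0,0,1],[-0.03,0,0,0,0,0,1],[-0.03,0,0,0,0,0,1],[-0.03,0,0,0,0,0,1],[-0.03,0,0,0,0,0,1]],
])

```text
time_s: 5.15
position: [0.5232, -0.0372, 0.1949]
tcp_rot: [[-0.984, 0.178, -0.012], [0.178, 0.984, 0.001], [0.012, -0.001, -1.0]]
force: [-10.8, -0.7, 5.3]
opening: 0.008
grasp_force: 5.3
```

Run:
```python
from h import *
from rig import capture
import cv2
st()
a=capture("top")[140:245,180:310]; b=capture("scene")[120:200,190:350]
f=lambda i,k:cv2.convertScaleAbs(cv2.resize(i[:,:,::-1],None,fx=k,fy=k),alpha=1.6)
im=np.zeros((420,800,3),np.uint8);A=f(a,3);B=f(b,2.5);im[:315,:390]=A;im[:200,400:]=B
cv2.imwrite("pics/t2.png",im)
```

```text
5.15 pos [ 0.5232 -0.0372  0.1949] kiln [-0.0424 -0.0378] F [-10.8  -0.7   5.3] yaw 169.8 op 0.008
```

View pics/t2.png

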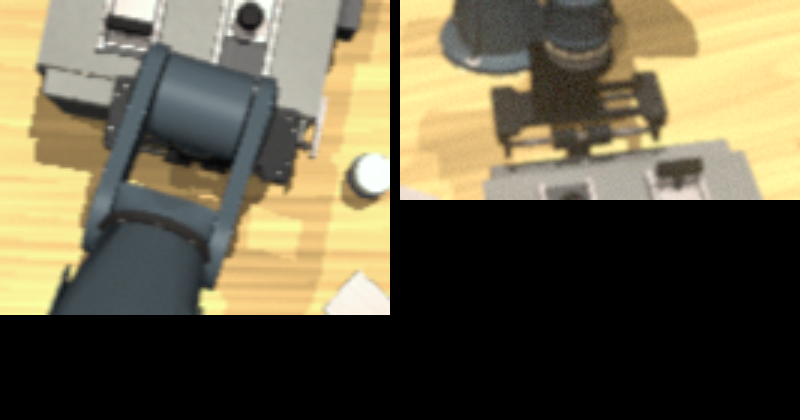

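The door now lies parallel to the kiln front. The force fell from 20 to 11 N while the tool advanced 8 mm, so it is past the bump. One more small push, then I back off, go up and look.

carry_out([
  [[-0.02,0,0,0,0,0,1],[-0.04,0,0,0,0,0,1],[-0.06,0,0,0,0,0,1],[-0.06,0,0,0,0,0,1],[-0.06,0,0,0,0,0,1],[-0.06,0,0,0,0,0,1],[-0.06,0,0,0,0,0,1],[-0.06,0,0,0,0,0,1],[-0.06,0,0,0,0,0,1],[-0.06,0,0,0,0,0,1]],
])

```text
time_s: 6.08
position: [0.5227, -0.037, 0.1948]
tcp_rot: [[-0.984, 0.177, -0.033], [0.177, 0.984, 0.004], [0.033, -0.002, -0.999]]
force: [-30.0, 0.4, 20.6]
opening: 0.004
grasp_force: 14.4
```

carry_out([
  [[0.05,0,0,0,0,0,1],[0.12,0,0,0,0,0,1],[0.22,0,-0.05,0,0,0,1],[0.3,0,-0.15,0,0,0,1],[0.36,0,-0.27,0,0,0,1],[0.4,0,-0.4,0,0,0,1],[0.4,0,-0.55,0,0,0,1],[0.4,0,-0.7,0,0,0,1],[0.4,0,-0.85,0,0,0,1],[0.4,0,-0.95,0,0,0,1]],
])

```text
time_s: 6.92
position: [0.4796, -0.0291, 0.3406]
tcp_rot: [[-0.984, 0.179, 0.004], [0.179, 0.984, -0.002], [-0.004, -0.001, -1.0]]
force: [-0.0, 0.3, -0.2]
opening: 0.008
grasp_force: 0.0
```

Run:
```python
from h import *
from rig import capture
import cv2
st()
a=capture("top")[110:215,180:310]; b=capture("scene")[120:270,190:350]
f=lambda i,k:cv2.convertScaleAbs(cv2.resize(i[:,:,::-1],None,fx=k,fy=k,interpolation=cv2.INTER_CUBIC),alpha=1.6)
im=np.zeros((380,800,3),np.uint8);A=f(a,3);B=f(b,2.5);im[:315,:390]=A;im[:375,400:]=B
cv2.imwrite("pics/t3.png",im)
for z in(.34,.262): print("behind flue",goto(K(.085+.015+.03,-.061,z),169.7))
```

```text
6.9167 pos [ 0.4796 -0.0291  0.3406] kiln [-0.0867 -0.0376] F [-0.   0.3 -0.2] yaw 169.7 op 0.008
behind flue [-1.438e+00 -1.540e-01  1.800e-02 -0.000e+00  1.000e-03 -0.000e+00]
behind flue [-1.434e+00 -1.530e-01  5.380e-01 -0.000e+00  1.000e-03 -0.000e+00]
```

View pics/t3.png

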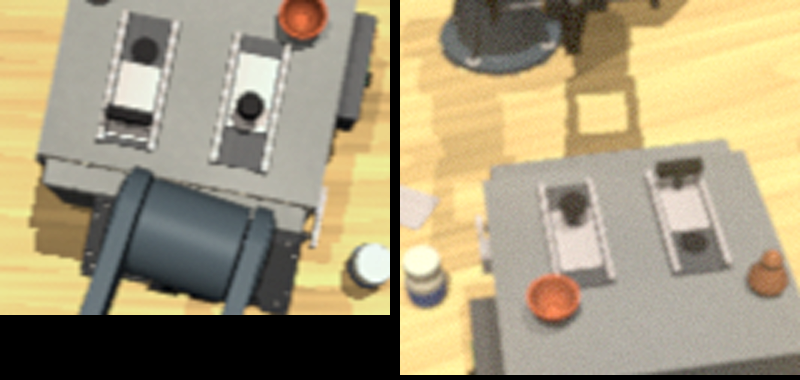

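The door lies flush along the front: the last 30 N push moved nothing, and it stayed when I backed off. Next I go behind the flue knob.

carry_out([
  [[-0.08,-0.01,0,0,0,0,1],[-0.18,-0.02,0,0,0,0,1],[-0.28,-0.03,0,0,0,0,1],[-0.38,-0.04,0,0,0,0,1],[-0.48,-0.05,0,0,0,0,1],[-0.58,-0.06,0,0,0,0,1],[-0.68,-0.07,0,0,0,0,1],[-0.78,-0.08,0,0,0,0,1],[-0.88,-0.09,0,0,0,0,1],[-0.95,-0.1,0.01,0,0,0,1]],
])

```text
time_s: 7.85
position: [0.617, -0.0693, 0.3348]
tcp_rot: [[-0.984, 0.179, -0.001], [0.179, 0.984, 0.0], [0.001, -0.0, -1.0]]
force: [0.1, -0.2, -0.4]
opening: 0.005
grasp_force: 0.0
```

carry_out([
  [[-0.09,-0.01,0,0,0,0,1],[-0.18,-0.02,0,0,0,0,1],[-0.27,-0.03,0,0,0,0,1],[-0.36,-0.04,0,0,0,0,1],[-0.44,-0.05,0,0,0,0,1],[-0.48,-0.055,0,0,0,0,1],[-0.48,-0.055,0.05,0,0,0,1],[-0.48,-0.055,0.1,0,0,0,1],[-0.48,-0.055,0.15,0,0,0,1],[-0.48,-0.055,0.2,0,0,0,1]],
])

```text
time_s: 8.68
position: [0.6844, -0.0894, 0.3052]
tcp_rot: [[-0.984, 0.179, -0.002], [0.179, 0.984, 0.001], [0.002, 0.0, -1.0]]
force: [-0.6, -0.2, 0.2]
opening: 0.005
grasp_force: 0.0
```

Run:
```python
from h import *
from rig import capture
import cv2
st()
b=capture("scene")[120:270,190:350]
cv2.imwrite("pics/t4.png",cv2.convertScaleAbs(cv2.resize(b[:,:,::-1],None,fx=3,fy=3,interpolation=cv2.INTER_CUBIC),alpha=1.6))
print(goto(K(.128,-.061,.262),169.7))
```

```text
8.6833 pos [ 0.6844 -0.0894  0.3052] kiln [ 0.1255 -0.0606] F [-0.6 -0.2  0.2] yaw 169.7 op 0.005
[-0.023 -0.003  0.276  0.    -0.001 -0.   ]
```

View pics/t4.png

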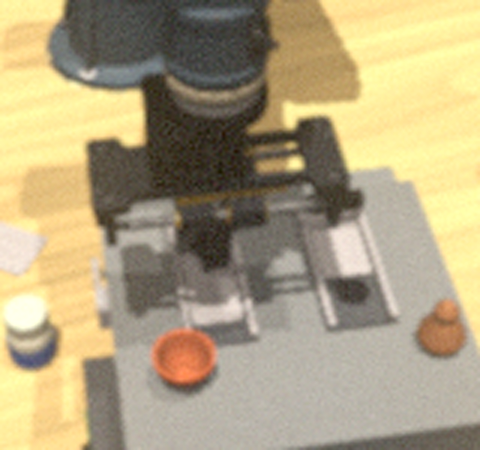

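The closed fingers are behind the round knob, over the slide, and well clear of the pot. I lower them, then pull.

carry_out([
  [[-0.02,0,0.04,0,0,0,1],[-0.02,0,0.09,0,0,0,1],[-0.02,0,0.15,0,0,0,1],[-0.02,0,0.2,0,0,0,1],[-0.02,0,0.25,0,0,0,1],[-0.02,0,0.28,0,0,0,1],[-0.01,0,0.28,0,0,0,1],[0.02,0,0.28,0,0,0,1],[0.05,0,0.28,0,0,0,1],[0.08,0,0.28,0,0,0,1]],
])

```text
time_s: 9.57
position: [0.6734, -0.0877, 0.2652]
tcp_rot: [[-0.984, 0.179, 0.001], [0.179, 0.984, -0.0], [-0.001, -0.0, -1.0]]
force: [0.5, 0.1, 0.6]
opening: 0.003
grasp_force: 0.0
```

carry_out([
  [[0.03,0,0,0,0,0,1],[0.06,0,0,0,0,0,1],[0.09,0,0,0,0,0,1],[0.12,0,0,0,0,0,1],[0.15,0,0,0,0,0,1],[0.18,0,0,0,0,0,1],[0.21,0,0,0,0,0,1],[0.24,0,0,0,0,0,1],[0.26,0,0,0,0,0,1],[0.28,0,0,0,0,0,1]],
])

```text
time_s: 10.4
position: [0.6321, -0.0804, 0.2651]
tcp_rot: [[-0.984, 0.179, 0.001], [0.179, 0.984, -0.001], [-0.001, -0.0, -1.0]]
force: [2.1, -1.7, 2.1]
opening: 0.007
grasp_force: 1.2
```

```bash
python3 -c "
from h import *
st()"
```

```text
10.4 pos [ 0.6321 -0.0804  0.2651] kiln [ 0.0724 -0.061 ] F [ 2.1 -1.7  2.1] yaw 169.7 op 0.007
```

carry_out([
  [[0.015,0,0,0,0,0,1],[0.03,0,0,0,0,0,1],[0.045,0,0,0,0,0,1],[0.06,0,0,0,0,0,1],[0.07,0,0,0,0,0,1],[0.08,0,0,0,0,0,1],[0.09,0,0,0,0,0,1],[0.09,0,0,0,0,0,1],[0.09,0,0,0,0,0,1],[0.09,0,0,0,0,0,1]],
])

```text
time_s: 11.23
position: [0.6194, -0.078, 0.2647]
tcp_rot: [[-0.984, 0.179, 0.001], [0.179, 0.984, -0.0], [-0.001, -0.0, -1.0]]
force: [4.3, -2.0, 1.3]
opening: 0.001
grasp_force: 1.9
```

carry_out([
  [[0.01,0,0,0,0,0,1],[0.02,0,0,0,0,0,1],[0.03,0,0,0,0,0,1],[0.03,0,0,0,0,0,1],[0.03,0,0,0,0,0,1],[0.03,0,0,0,0,0,1],[0.03,0,0,0,0,0,1],[0.03,0,0,0,0,0,1],[0.03,0,0,0,0,0,1],[0.03,0,0,0,0,0,1]],
])

```text
time_s: 12.07
position: [0.6189, -0.078, 0.2651]
tcp_rot: [[-0.984, 0.179, 0.011], [0.179, 0.984, -0.002], [-0.011, -0.0, -1.0]]
force: [11.4, -2.3, -3.2]
opening: 0.008
grasp_force: 5.8
```

```bash
python3 -c "
from h import *
st()"
```

```text
12.0667 pos [ 0.6189 -0.078   0.2651] kiln [ 0.059 -0.061] F [11.4 -2.3 -3.2] yaw 169.7 op 0.008
```

carry_out([
  [[0.01,0,0,0,0,0,1],[0.02,0,0,0,0,0,1],[0.03,0,0,0,0,0,1],[0.03,0,0,0,0,0,1],[0.03,0,0,0,0,0,1],[0.03,0,0,0,0,0,1],[0.03,0,0,0,0,0,1],[0.03,0,0,0,0,0,1],[0.03,0,0,0,0,0,1],[0.03,0,0,0,0,0,1]],
])

```text
time_s: 12.9
position: [0.6187, -0.0779, 0.2654]
tcp_rot: [[-0.984, 0.18, 0.02], [0.18, 0.984, -0.004], [-0.021, 0.0, -1.0]]
force: [19.0, -2.9, -7.6]
opening: 0.004
grasp_force: 9.7
```

carry_out([
  [[-0.05,0,0,0,0,0,1],[-0.12,0,0,0,0,0,1],[-0.18,0,0,0,0,0,1],[-0.2,0,-0.05,0,0,0,1],[-0.2,0,-0.15,0,0,0,1],[-0.2,0,-0.26,0,0,0,1],[-0.2,0,-0.38,0,0,0,1],[-0.2,0,-0.5,0,0,0,1],[-0.2,0,-0.55,0,0,0,1],[-0.2,0,-0.57,0,0,0,1]],
])

```text
time_s: 13.73
position: [0.6397, -0.0814, 0.352]
tcp_rot: [[-0.984, 0.179, 0.002], [0.179, 0.984, -0.001], [-0.002, -0.0, -1.0]]
force: [1.1, -0.2, -0.2]
opening: 0.003
grasp_force: 0.0
```

Run:
```python
from h import *
st()
for z in(.345,.262): print(goto(K(.012,.058,z),169.7))
```

```text
13.7333 pos [ 0.6397 -0.0814  0.352 ] kiln [ 0.0801 -0.0606] F [ 1.1 -0.2 -0.2] yaw 169.7 op 0.003
[ 0.455  0.79   0.046 -0.     0.    -0.   ]
[ 0.456  0.79   0.599 -0.     0.    -0.   ]
```

The flue knob is hard against its stop at 19 N with no motion. Now the air slide: I come down in front of the crossbar.

carry_out([
  [[0.04,0.07,0,0,0,0,1],[0.09,0.16,0,0,0,0,1],[0.14,0.25,0,0,0,0,1],[0.19,0.34,0,0,0,0,1],[0.24,0.43,0,0,0,0,1],[0.3,0.52,0,0,0,0,1],[0.36,0.61,0,0,0,0,1],[0.41,0.7,0,0,0,0,1],[0.44,0.76,0,0,0,0,1],[0.46,0.79,0.04,0,0,0,1]],
])

```text
time_s: 14.57
position: [0.5933, 0.0492, 0.3454]
tcp_rot: [[-0.984, 0.177, 0.003], [0.177, 0.984, -0.0], [-0.003, 0.0, -1.0]]
force: [-0.1, -0.6, 0.5]
opening: 0.006
grasp_force: 0.0
```

carry_out([
  [[0,0,0.06,0,0,0,1],[0,0,0.13,0,0,0,1],[0,0,0.2,0,0,0,1],[0,0,0.27,0,0,0,1],[0,0,0.34,0,0,0,1],[0,0,0.41,0,0,0,1],[0,0,0.48,0,0,0,1],[0,0,0.53,0,0,0,1],[0,0,0.55,0,0,0,1],[0,0,0.55,0,0,0,1]],
])

```text
time_s: 15.4
position: [0.5926, 0.0473, 0.2605]
tcp_rot: [[-0.984, 0.179, -0.002], [0.179, 0.984, 0.0], [0.002, -0.0, -1.0]]
force: [-0.2, -0.0, 0.3]
opening: 0.005
grasp_force: 0.0
```

Run:
```python
from h import *
from rig import capture
import cv2
st()
b=capture("scene")[120:270,190:350]
cv2.imwrite("pics/t5.png",cv2.convertScaleAbs(cv2.resize(b[:,:,::-1],None,fx=3,fy=3,interpolation=cv2.INTER_CUBIC),alpha=1.6))
print(goto(K(.0825-.007-.012,.058,.262),169.7))
```

```text
15.4 pos [0.5926 0.0473 0.2605] kiln [0.0108 0.0577] F [-0.2 -0.   0.3] yaw 169.7 op 0.005
[-0.348  0.002 -0.005 -0.    -0.    -0.   ]
```

View pics/t5.png

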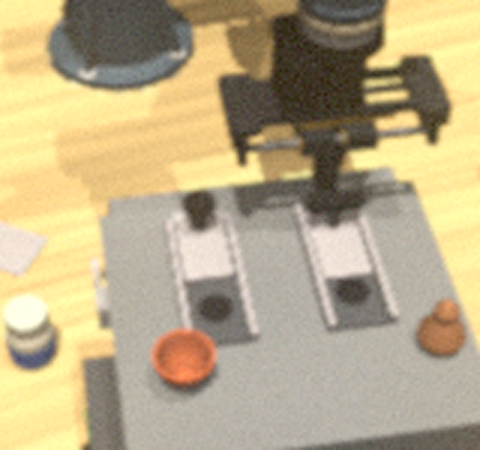

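The flue slide is out with its port uncovered, and the fingers stand right in front of the crossbar. I push it home.

carry_out([
  [[-0.03,0,-0.01,0,0,0,1],[-0.07,0,-0.02,0,0,0,1],[-0.11,0,-0.02,0,0,0,1],[-0.14,0,-0.02,0,0,0,1],[-0.17,0,-0.02,0,0,0,1],[-0.2,0,-0.02,0,0,0,1],[-0.23,0,-0.02,0,0,0,1],[-0.26,0,-0.02,0,0,0,1],[-0.29,0,-0.02,0,0,0,1],[-0.31,0,-0.02,0,0,0,1]],
])

```text
time_s: 16.28
position: [0.6369, 0.0395, 0.2645]
tcp_rot: [[-0.984, 0.179, -0.006], [0.179, 0.984, 0.001], [0.006, -0.0, -1.0]]
force: [-10.9, 2.4, 7.2]
opening: 0.008
grasp_force: 5.6
```

carry_out([
  [[-0.01,0,0,0,0,0,1],[-0.02,0,0,0,0,0,1],[-0.03,0,0,0,0,0,1],[-0.04,0,0,0,0,0,1],[-0.05,0,0,0,0,0,1],[-0.06,0,0,0,0,0,1],[-0.06,0,0,0,0,0,1],[-0.06,0,0,0,0,0,1],[-0.06,0,0,0,0,0,1],[-0.06,0,0,0,0,0,1]],
])

```text
time_s: 17.12
position: [0.6467, 0.0379, 0.2645]
tcp_rot: [[-0.984, 0.179, -0.003], [0.179, 0.984, 0.001], [0.003, 0.0, -1.0]]
force: [-5.8, 1.1, 3.6]
opening: 0.007
grasp_force: 2.8
```

```bash
python3 -c "
from h import *
st()"
```

```text
17.1167 pos [0.6467 0.0379 0.2645] kiln [0.0657 0.058 ] F [-5.8  1.1  3.6] yaw 169.7 op 0.007
```

Force is up, then dropping, at about the expected home position. I confirm the stop with 6 mm more of commanded push.

carry_out([
  [[-0.01,0,0,0,0,0,1],[-0.02,0,0,0,0,0,1],[-0.03,0,0,0,0,0,1],[-0.04,0,0,0,0,0,1],[-0.04,0,0,0,0,0,1],[-0.04,0,0,0,0,0,1],[-0.04,0,0,0,0,0,1],[-0.04,0,0,0,0,0,1],[-0.04,0,0,0,0,0,1],[-0.04,0,0,0,0,0,1]],
])

```text
time_s: 17.95
position: [0.6468, 0.0378, 0.2645]
tcp_rot: [[-0.984, 0.178, -0.016], [0.178, 0.984, 0.002], [0.016, -0.001, -1.0]]
force: [-17.1, 2.9, 9.9]
opening: 0.004
grasp_force: 8.8
```

```bash
python3 -c "
from h import *
st()"
```

```text
17.95 pos [0.6468 0.0378 0.2645] kiln [0.0658 0.058 ] F [-17.1   2.9   9.9] yaw 169.7 op 0.004
```

Hard stop, so the slide is home. I retreat along -x, go up, then move back clear of the view.

carry_out([
  [[0.06,0,0,0,0,0,1],[0.14,0,0,0,0,0,1],[0.2,0,0,0,0,0,1],[0.24,0,-0.06,0,0,0,1],[0.24,0,-0.15,0,0,0,1],[0.24,0,-0.27,0,0,0,1],[0.24,0,-0.4,0,0,0,1],[0.24,0,-0.53,0,0,0,1],[0.24,0,-0.65,0,0,0,1],[0.24,0,-0.7,0,0,0,1]],
])

```text
time_s: 18.78
position: [0.6201, 0.0424, 0.3734]
tcp_rot: [[-0.984, 0.179, 0.008], [0.179, 0.984, -0.001], [-0.008, 0.0, -1.0]]
force: [0.6, -0.1, 0.4]
opening: 0.006
grasp_force: 0.0
```

carry_out([
  [[0.05,0.08,0,0,0,0,1],[0.12,0.17,0,0,0,0,1],[0.2,0.27,0,0,0,0,1],[0.28,0.38,0,0,0,0,1],[0.36,0.49,0,0,0,0,1],[0.44,0.6,0,0,0,0,1],[0.52,0.7,0,0,0,0,1],[0.6,0.8,0,0,0,0,1],[0.66,0.9,0,0,0,0,1],[0.7,0.95,0,0,0,0,1]],
])

```text
time_s: 19.62
position: [0.5375, 0.2047, 0.3679]
tcp_rot: [[-0.984, 0.176, -0.004], [0.176, 0.984, 0.001], [0.004, 0.0, -1.0]]
force: [-0.4, 0.3, -0.1]
opening: 0.003
grasp_force: 0.0
```

carry_out([
  [[0.02,0.08,0,0,0,0,1],[0.04,0.17,0,0,0,0,1],[0.06,0.27,0,0,0,0,1],[0.08,0.38,0,0,0,0,1],[0.1,0.49,0,0,0,0,1],[0.12,0.6,0,0,0,0,1],[0.14,0.7,0,0,0,0,1],[0.16,0.8,0,0,0,0,1],[0.18,0.9,0,0,0,0,1],[0.2,0.95,0,0,0,0,1]],
])

```text
time_s: 20.45
position: [0.5364, 0.3495, 0.3692]
tcp_rot: [[-0.984, 0.178, -0.0], [0.178, 0.984, 0.001], [0.0, 0.001, -1.0]]
force: [0.2, -0.1, -0.4]
opening: 0.007
grasp_force: 0.0
```

Run:
```python
from h import *
from rig import capture
import cv2
st()
a=capture("top")[70:245,180:310]; b=capture("scene")[145:320,210:360]
f=lambda i,k:cv2.convertScaleAbs(cv2.resize(i[:,:,::-1],None,fx=k,fy=k,interpolation=cv2.INTER_CUBIC),alpha=1.6)
im=np.zeros((525,800,3),np.uint8); A=f(a,3);B=f(b,2.7)
im[:525,:390]=A; im[:B.shape[0],392:392+B.shape[1]]=B
cv2.imwrite("pics/z1.png",im)
```

```text
20.45 pos [0.5364 0.3495 0.3692] kiln [-0.0983  0.345 ] F [ 0.2 -0.1 -0.4] yaw 169.7 op 0.007
```

View pics/z1.png

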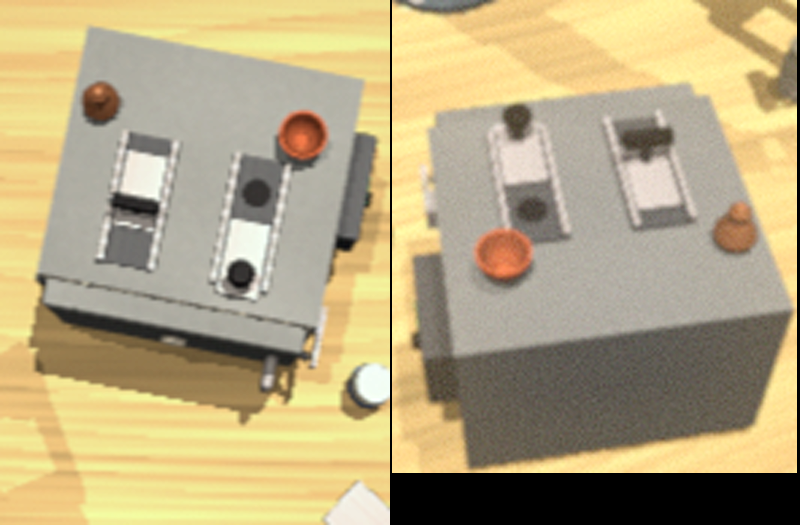

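The top crop shows the door flush along the front with its handle inside the catch at (268,372). The flue knob is out at (240,272) with its port open, the crossbar is home at (135,203) with its port covered, and the pot, bird and jar haven't moved.

```bash
python3 -c "
from rig import job
print(job.hand_in())"
```

```text
the job is handed in; nothing more can be done
None
```

The job is handed in (no score came back): the door is shut on its catch, the flue slide is out at its stop and the air slide is home, done in that order in about 20.5 s of the 51 s, with the pots, jars and tools left where they were.

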